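# Clamp a carving blank with a worn pump clamp

## Task

Pull the tray that carries the wooden blank out of its housing as far as it goes, then pump the clamp's T-handled trigger until the jaw's sprung pad meets the blank and squeezes it against the tray's fence with the pad pressed about half-way in, never so hard that the pad is pressed nearly all the way in and crushes the soft wood. The clamp's brake is worn and it slips back when let go, so finish with the trigger still held pulled and the pad still squeezing the blank. Move the jaw only by the trigger, do not touch the blank, and leave the tub, mallet and offcut where they are.

Things in the scene. Friction and masses are not known exactly. Their poses are not given: they have to be found in the camera images.
- jig: Fixed wooden jig. Origin on the table, where the clamp bar's line crosses the middle of the tray; x points from the tray front to the housing (tray comes out along -x), y is the way the jaw advances, z up. Housing 180 mm wide, x 60 to 215 mm, top at z 97. Clamp body y -155 to -277 mm, 50 wide, top z 150; a fixed black grip behind it, leaning back to y -313, rises to z 178.
- tray (a joint): How far the tray is pulled out along the jig's -x, m: 0 shut, 0.130 at its stop. Slides with about 2 N. Only at the stop does the blank stand squarely in front of the jaw.
- tray_handle (a point): Middle of the tray's steel bar handle: a round bar 11 mm thick, 100 mm long along the jig's y, at z 75 mm, level, 50 mm (centre line) in front of the 15 mm thick wooden front panel; free from above. Panel top at z 92 mm.
- blank_mid (a point): Centre of the loose carved wooden blank (70 mm in x, 50 mm in y, 45 mm high in all, 120 g) that stands on the tray's floor, hidden under the housing until the tray is pulled out. The tray's fence is the tall wall on its +y side; pressed against it the blank's centre lies at jig y 25 mm.
- pad_face (a point): Centre of the front (+y) face of the jaw's rubber pad (44 mm in x, 34 mm high, centre at z 48 mm), on a spring plunger in front of the jaw head. It advances along the jig's +y at jig x 0.
- jaw (a joint): How far the jaw's toothed bar has been fed towards the tray, m, 0 to 0.125. It stays where it is when unloaded (brake about 5 N) but slips back under more load than that when the trigger is let go. There is no way to feed it back.
- pad (a joint): How far the sprung pad is pressed into the jaw head, m: 0 free, 0.024 bottomed. Spring 1.2 N per mm, so 0.012 m is half-way in, about 14 N on the blank.
- trigger (a joint): Trigger angle, rad: 0 at rest (leaning 0.27 rad towards the tray), 0.54 fully pulled (leaning 0.27 away, towards the fixed grip). A spring returns it. A pull feeds the jaw 0.59 mm per 0.01 rad once the ratchet has caught (up to 12 mm of feed is lost first), mostly 24 mm a full stroke; going back leaves the unloaded jaw where it is. It takes about 3 to 5 strokes.
- t_bar_mid (a point): Middle of the trigger's T-bar: a round black bar 14 mm thick, 60 mm long along the jig's x, 85 mm above the trigger's hinge (at jig y -205, z 135 mm, along x). So it is at z 217 to 220 mm and swings 45 mm towards jig -y when pulled. Free from above: pinch it across, or push its tray side. Pulling takes 5 to 9 N plus 0.7 N per newton on the blank.
- blank: The blank as a  origin at the centre of its underside, z axis up.
- tub: Bystander: white plastic tub of chisels, 72 mm across, 190 mm high with its tools, beside the clamp on the housing's side (jig x about 108, y about -220 mm).
- mallet: Bystander: wooden mallet lying on the table, on the +y side of the housing.
- offcut: Bystander: stepped wooden offcut 85 x 50 x 36 mm lying on the table beyond the mallet.

How it is judged (in metres and radians):
On the way, in this order (a step that is already met when the one before it is completed fails the run):
1. the tray is pulled out to its stop (value of joint tray above 0.125 m), for 0.2 s.
2. with the tray out, the jaw's pad touches the blank (value of joint tray above 0.122 m and contact force between pad and blank above 0.5 N), for 0.2 s.
At the end, for the whole second after the job is handed in: The tray is within 8 mm of its stop; the blank stands upright and square (0.1 rad) against the fence (6 mm), squeezed by the pad with 7 to 22 N, the pad pressed 6 to 18 mm of its 24 mm into the jaw; the fingers still bear on the T-bar with over 2 N and hold the trigger pulled by more than 0.05 rad (value of joint tray above 0.122 m and contact force between pad and blank between 7 and 22 N and value of joint pad between 0.006 and 0.018 m and contact force between the fingers and trigger above 2 N and value of joint trigger above 0.05 rad and y of blank_mid in the frame of jig above 0.019 m and angle between blank's own z axis and vertical below 0.1 rad and angle between the x axis of blank and the x axis of jig, either way round below 0.1 rad and linear speed of blank below 0.02 m/s); the arm keeps its last pose, push and grip.
It fails at once if the blank is crushed: the pad presses it with more than 27 N (contact force between pad and blank above 27 N).
It fails at once if the robot pushes the jaw or pad by hand (contact force between any of the fingers, the arm and jaw above 1.5 N).
It fails at once if the robot touches the blank (contact force between any of the fingers, the arm and blank above 1 N).
It fails at once if a bystander is moved (distance of any of tub, mallet, offcut from where it was at the start of the episode above 0.02 m).
It also fails if it takes over 67 s, if anything falls off the work surface, if the arm or the gripper's body presses on something with over 40 N, if the wrist force passes 120 N, or if a joint passes its speed limit or range.

## Robot

A 6-joint arm with a two-finger parallel gripper is mounted at the origin on the work surface. World frame = base frame: x ahead of the robot, y to its left, z up, the work surface at z = 0. Lengths are in mm, angles in rad, forces in N, time in s.
With the tool pointing down it reaches from about 250 to 775 mm from the base axis. Payload 4 kg.
Tool frame: the origin (TCP) lies at the very end of the fingers, on their centre line; the grasp point (between the pads) lies 19 mm behind it (env.pinch_z is the distance from the TCP to the grasp point, in mm); z points along the fingers, y is the line along which they close (so a half turn about z gives the same grasp; the last joint's range is limited). The gripper opens to 94 mm and grips with 3 to 60 N. Pads are 16 mm wide; open, the fingers measure 119 mm over their backs; the gripper's body (75 mm by 177 mm) begins 78 mm behind the grasp point.
Start: joints at [-0.103, 0.087, 1.371, -0, 1.684, -0.103], TCP at [550.018, -0.007, 205.506] pointing down, gripper open.
Joint ranges: [-3.1, 3.1], [-0.76, 2.03], [0.27, 2.55], [-1.08, 4.22], [0.17, 2.65], [-2.57, 2.57]. Speed limits (rad/s): [2.79, 2.79, 3.14, 3.14, 3.14, 3.14].

## Interface

Orientations are given as a unit quaternion [w, x, y, z].
In Python, from cell import env, cams, ticket, find_in gives the robot as it stands. The module is installed in compiled form; this text tells all that it offers.
- The arm moves only by the tool carry_out, never from a script. Its argument "commands" is a list of rows, each a list of 3 entries, a list of its own where there are three numbers: the closure in counts, from 0 (fully open) to 255 (shut), then the shift along the tool's x, y, z in m, then the turn about the tool's z in degrees. In form: [[hand, [dx, dy, dz], spin], ...]. A call has exactly 10 rows; each row shifts and turns the commanded pose from where the row before left it, along the tool's axes as they then stand; what a row does not reach is not made up. A row lasts 1/12 s, in which the tool goes at most 41.7 mm and 7.16 degrees, less where a joint would pass 70% of its speed; a pose out of reach is approached as far as the arm can. A call with a gripper value outside its range is refused whole. The fingers move at their own pace and stop on an object; "grip_force" is the grip in N (left out, the last holds). Time passes only in rows, so rows that do not move let the fingers close, or fill a call up. It gives the time, the measured TCP pose, the force, the opening and the grip force at its end, in the units of the state.
- env.get_obs(): the state, without advancing time (a new reading comes with each control period).
- cams.get_image(name): name is "scene" or "side" or "wrist"; returns the picture (400x640x3 uint8, blue, green, red); there is no depth.
- cams.camera_params(name): a dict with "intrinsics" (3x3 intrinsics, pixels), "R" (3x3) and "t" (3): a world point X has camera coordinates R X + t; the wrist camera has in their place "mount" (4x4, takes a point from camera to tool coordinates, whose origin is the TCP and whose axes are the flange's). Camera axes: x right, y down, z forward; pixel columns grow to the right and rows downward; lengths in mm; the calibration is good to about 2 mm. A picture is of the moment at which its call begins: read the wrist's pose just before it. camera_params takes no time and is no camera call.
- ticket.close_job(): hands the job in; it is judged then, once.
Trained networks look in the newest picture that a camera, given by its name, has taken for a name from the list of things; names that differ only in an ending like _2 or _b are one class to them, and where a whole thing is asked for, a point or a joint stands for the part that bears it (a point fixed in the world has none). Each returns a list of dicts, best first, with "conf" (0 to 1); they miss things now and then, are a little off and sometimes report something else, mostly with a low value. They report only what shows in the picture. A call takes as long as a camera call.
- find_in(label, camera): "uv" ([column, row] in pixels, amid what is visible of it).
The state is a dict: "t": time; "qpos": joint angles; "dq": joint speeds; "effort": joint torques, N m; "tcp_pos": TCP position; "orientation": TCP orientation; "wrist_force": force on the tool from outside, world axes, zero at the start; "ft_torque": the same for the moment, N m; "opening": finger opening in mm; "grip_force": force on a finger pad.
Only numpy, scipy, OpenCV 4.12 (cv2) and the standard library are available. Lean on these libraries where they do the work, as an engineer would, in place of code of your own. Each camera call takes 0.05 s, during which the arm holds its last target. There are 200 camera calls.

## Working session

There is one attempt and no reset: what is moved stays moved. The work goes in short steps, Python scripts to look and compute and a tool call to move; the robot and the scene stay as the last step left them, time stands still between calls to the robot, and variables do not carry over. Pictures are saved under pics/ and viewed, at most 10 in all, crops included, and the job is handed in when it is done.

Besides the shell and the picture viewer there is one more tool, called after ">>>" as name([rows], argument=value, ...), one row to a line, values as JSON. carry_out: Moves the arm, as the interface text tells. Its arguments: {"type":"object","properties":{"commands":{"type":"array","items":{"type":"array"}},"grip_force":{"type":"number"}},"required":["commands"]}

```bash
mkdir -p pics
cat > h.py <<'E'
import numpy as np,cv2
from cell import env,cams,ticket,find_in
def ray(cam,uv):
    p=cams.camera_params(cam);K=np.array(p['intrinsics'])
    d=np.linalg.inv(K)@[uv[0],uv[1],1]
    R=np.array(p['R']);t=np.array(p['t']).ravel()
    return -R.T@t,R.T@d
def onz(cam,uv,z):
    o,d=ray(cam,uv);return o+d*(z-o[2])/d[2]
def proj(cam,X):
    p=cams.camera_params(cam);c=np.array(p['R'])@X+np.array(p['t']).ravel()
    q=np.array(p['intrinsics'])@c;return q[:2]/q[2]
def tri(u1,u2):
    (o1,d1),(o2,d2)=ray('scene',u1),ray('side',u2)
    s=np.linalg.lstsq(np.c_[d1,-d2],o2-o1,rcond=None)[0]
    a,b=o1+s[0]*d1,o2+s[1]*d2
    return (a+b)/2,np.linalg.norm(a-b)
E
python3 - <<'E'
from h import *
np.set_printoptions(precision=1,suppress=True)
for c in ('scene','side'):
    cv2.imwrite(f'pics/{c}0.png',cams.get_image(c))
    print(c,ray(c,(320,200)))
L={'tray_handle':75,'t_bar_mid':218,'pad_face':48,'tub':95,'mallet':15,'offcut':18,'jig':50}
for l in L:
    r={}
    for c in ('scene','side'):
        f=find_in(l,c)[:2]
        for q in f: print(l,c,np.array(q['uv']),round(q['conf'],2),onz(c,q['uv'],L[l]))
        if f:r[c]=f[0]['uv']
    if len(r)==2:print('  tri',tri(r['scene'],r['side']))
print(env.get_obs())
E
```

```text
scene (array([1104. , -348.2, 1005.8]), array([-0.4,  0.5, -0.8]))
side (array([304.7, 773. , 615.7]), array([ 0.4, -0.7, -0.5]))
tray_handle scene [311.4 228.2] 0.7 [655.2 132.7  75. ]
tray_handle side [320.6 234.4] 0.77 [652.6 175.5  75. ]
  tri (array([656. , 147.8,  56.7]), np.float64(22.236316101345135))
t_bar_mid scene [244.1 240. ] 0.59 [653.4 -48.1 218. ]
t_bar_mid side [361.6 159.9] 0.67 [618.3  28.9 218. ]
  tri (array([640.1, -34.3, 186.8]), np.float64(9.409408273037586))
pad_face scene [282.8 248.6] 0.55 [635.2  61.8  48. ]
pad_face side [350.1 219.5] 0.48 [632.6  51.7  48. ]
  tri (array([633.4,  58.7,  51.3]), np.float64(7.424687797339604))
tub scene [283.7 317.2] 0.6 [772.5 -66.7  95. ]
tub side [326.2 182.5] 0.82 [745.1 -20.3  95. ]
  tri (array([764.8, -58.5,  70.6]), np.float64(2.6475107818056474))
mallet scene [366.9 188.5] 0.86 [641.4 350.6  15. ]
mallet scene [242.1 239.9] 0.31 [533.7  26.2  15. ]
mallet side [290.  305.3] 0.95 [627.9 352.2  15. ]
  tri (array([634.9, 351.3,   9.7]), np.float64(10.091218571558633))
offcut scene [390.5 156.1] 0.57 [615.4 478.6  18. ]
offcut side [352.1 221.2] 0.73 [641.5  18.3  18. ]
offcut side [257.4 355.8] 0.61 [612.7 482.8  18. ]
  tri (array([619.1, 292.7, 196.8]), np.float64(183.4959561529417))
jig scene [298.9 261.7] 0.59 [685.8  61.9  50. ]
jig side [329.8 235.4] 0.57 [646.4 140.3  50. ]
  tri (array([670.3,  84.6,   3.6]), np.float64(11.093115326714452))
{'t': 0.8, 'qpos': array([-0.1,  0.1,  1.4,  0. ,  1.7, -0.1]), 'dq': array([-0., -0.,  0., -0.,  0.,  0.]), 'effort': array([  0. , -34. , -30.3,   0.1,   0. ,  -0. ]), 'tcp_pos': array([550. ,  -0. , 205.5]), 'orientation': array([0. , 0.7, 0.7, 0. ]), 'wrist_force': array([ 0.3, -0.3, -0.3]), 'ft_torque': array([ 0.,  0., -0.]), 'grip_force': 0.0, 'opening': 93.80811406286757}
```

View pics/scene0.png

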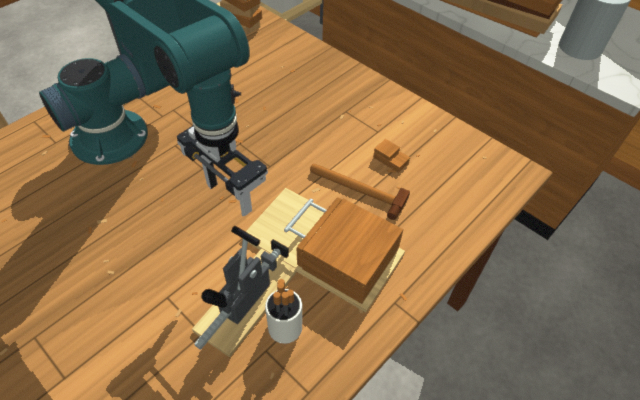

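View pics/side0.png

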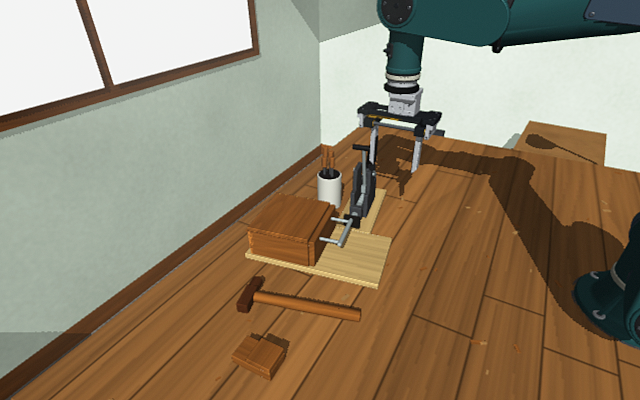

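The scene view shows the jig with the tray shut: handle bar around (305,216), T-bar about (245,236), tub (284,315). The side view shows the handle around (346,233) and the T-bar about (361,150). I'll enlarge both to pick corners.

Run:
```python
import cv2
a=cv2.imread('pics/scene0.png')[180:360,185:425];cv2.imwrite('pics/s_c.png',cv2.resize(a,None,fx=3.3,fy=3.3,interpolation=cv2.INTER_CUBIC))
a=cv2.imread('pics/side0.png')[130:300,235:415];cv2.imwrite('pics/d_c.png',cv2.resize(a,None,fx=3.5,fy=3.5,interpolation=cv2.INTER_CUBIC))
```

```text
(no output)
```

View pics/s_c.png

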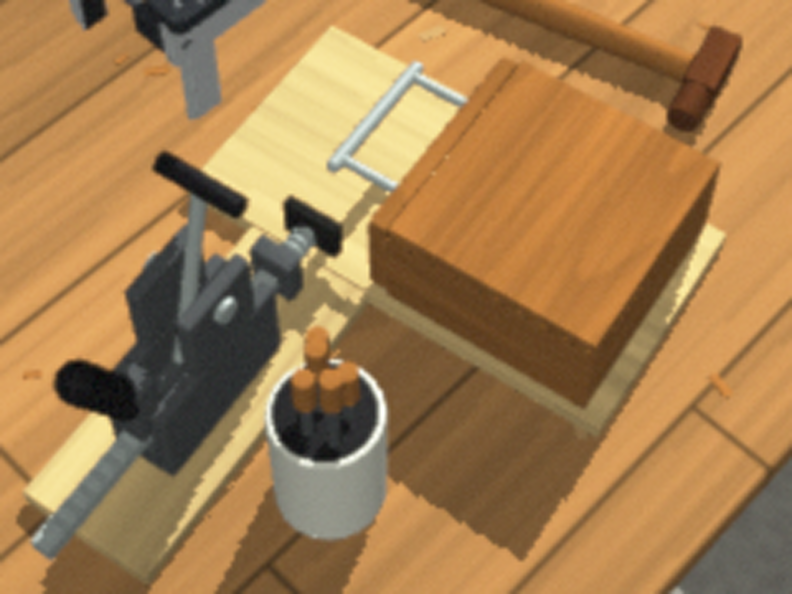

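View pics/d_c.png

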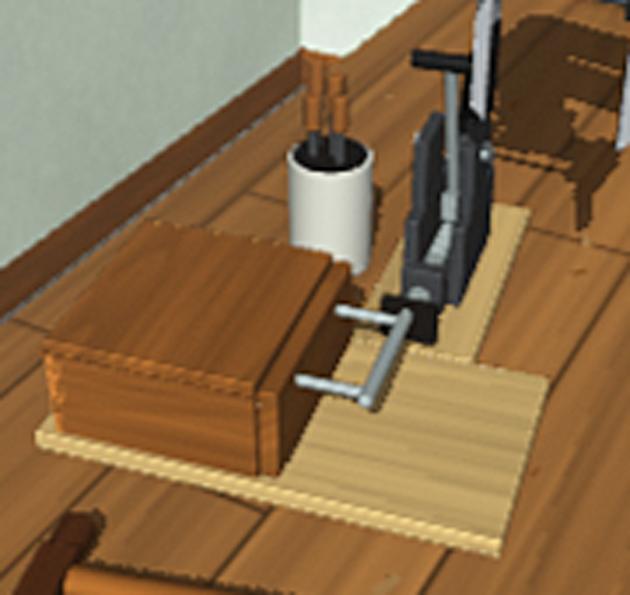

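```bash
cat >> h.py <<'E'
def W(p,j):
    c,s=np.cos(p[2]),np.sin(p[2]);return np.array([p[0]+c*j[0]-s*j[1],p[1]+s*j[0]+c*j[1],j[2]])
E
python3 - <<'E'
from h import *
from scipy.optimize import least_squares
np.set_printoptions(precision=2,suppress=True)
S=lambda u,v:(185+u/3.3,180+v/3.3)
D=lambda u,v:(235+u/3.5,130+v/3.5)
def pts(p):
    h=p[3];ty=-182.3
    return [('scene',S(417,68),(h,50,75)),('scene',S(336,163),(h,-50,75)),('scene',S(162,161),(-30,ty,217)),('scene',S(240,208),(30,ty,217)),
     ('scene',S(719,165),(215,90,97)),('scene',S(588,348),(215,-90,97)),
     ('side',D(408,318),(h,-50,75)),('side',D(368,400),(h,50,75)),('side',D(470,62),(-30,ty,217)),('side',D(415,58),(30,ty,217)),
     ('side',D(47,350),(215,90,97)),('side',D(150,225),(215,-90,97)),('scene',S(313,228),(0,p[4],48))]
f=lambda p:np.concatenate([proj(c,W(p,j))-uv for c,uv,j in pts(p)])
r=least_squares(f,[650,130,0.1,-5,-100],loss='soft_l1')
p=r.x;print(p);print(f(p).reshape(-1,2))
for n,j in dict(handle=(p[3],0,75),tbar=(0,-182.3,217),tub=(108,-220,0)).items():print(n,W(p,j),np.hypot(*W(p,j)[:2]))
E
```

```text
[610.84 138.75   0.2   -4.68 -84.7 ]
[[-1.98 -0.37]
 [-1.69  0.25]
 [-1.8  -0.31]
 [ 0.17 -0.09]
 [ 0.42 -5.12]
 [ 0.36  0.34]
 [-1.61 -0.69]
 [-0.95 -0.08]
 [ 4.6   1.28]
 [-2.15 -0.31]
 [-3.02 -0.45]
 [-1.27 -2.51]
 [-1.43 -0.89]]
handle [606.25 137.83  75.  ] 621.7188010583544
tbar [646.53 -40.03 217.  ] 647.7693728207184
tub [759.82 -55.85   0.  ] 761.8724386189298
```

Fit gives jig at about (611,139) with yaw 0.20. The handle is at (606,138,75). Next I turn the tool and move above the handle.

>>> carry_out([
  [119, [0, 0, 0], -5.75],
  [119, [0, 0, 0], -5.75],
  [119, [0.025, 0.016, 0], 0],
  [119, [0.025, 0.016, 0], 0],
  [119, [0.025, 0.016, 0], 0],
  [119, [0.025, 0.017, 0], 0],
  [119, [0.024, 0.017, 0], 0],
  [119, [0, 0, 0.02], 0],
  [119, [0, 0, 0], 0],
  [119, [0, 0, 0], 0],
], grip_force=25)

```text
t: 1.63
tcp_pos: [604.7, 137.8, 183.8]
orientation: [-0.001, 0.633, 0.775, -0.002]
wrist_force: [0.1, 0.2, -0.0]
opening: 50.2
grip_force: 0.0
```

```bash
cat >> h.py <<'E'
from scipy.spatial.transform import Rotation
def wray(uv):
    o=env.get_obs();p=cams.camera_params('wrist');K=np.array(p['intrinsics']);M=np.array(p['mount'])
    q=o['orientation'];R=Rotation.from_quat([q[1],q[2],q[3],q[0]]).as_matrix()
    d=np.linalg.inv(K)@[uv[0],uv[1],1]
    return R@M[:3,3]+o['tcp_pos'],R@M[:3,:3]@d
def wonz(uv,z):
    o,d=wray(uv);return o+d*(z-o[2])/d[2]
E
python3 - <<'E'
from h import *
o=env.get_obs();print(o['tcp_pos'],o['orientation'],o['opening'],o['t'])
im=cams.get_image('wrist');cv2.imwrite('pics/w1.png',im)
for q in find_in('tray_handle','wrist'):print(q,wonz(q['uv'],75))
for px in [(100,200),(320,200),(540,200)]:print(px,wonz(px,75))
E
```

```text
[604.6887074  137.77336306 183.81154141] [-0.00118268  0.63254596  0.77452035 -0.00156178] 50.223449690771176 1.6333
{'uv': [380.5, 174.4], 'conf': 0.77} [658.28256436 166.96028234  75.        ]
(100, 200) [416.01736143  93.93358982  75.        ]
(320, 200) [610.61760212 133.19326781  75.        ]
(540, 200) [805.74200844 172.55869374  75.        ]
```

View pics/w1.png

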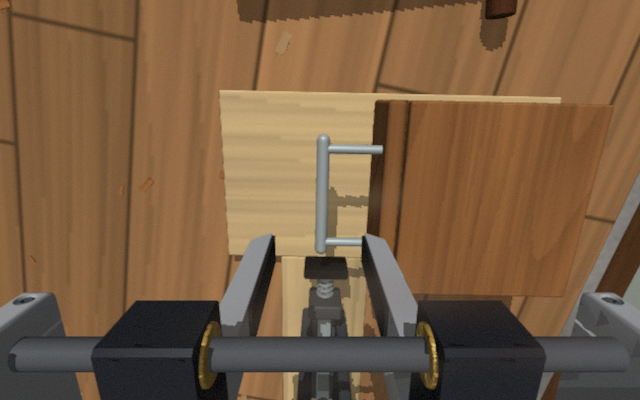

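The wrist view shows the bar from (323,137) to (321,248), a few mm towards the housing from the tool centre. I shift 6 mm and descend, then grip.

>>> carry_out([
  [119, [0, 0.006, 0], 0],
  [119, [0, 0, 0.03], 0],
  [119, [0, 0, 0.03], 0],
  [119, [0, 0, 0.03], 0],
  [119, [0, 0, 0.025], 0],
  [119, [0, 0, 0.013], 0],
  [220, [0, 0, 0], 0],
  [255, [0, 0, 0], 0],
  [255, [0, 0, 0], 0],
  [255, [0, 0, 0], 0],
], grip_force=25)

```text
t: 2.57
tcp_pos: [613.5, 139.2, 60.5]
orientation: [0.002, 0.633, 0.774, 0.002]
wrist_force: [0.2, -0.4, -0.0]
opening: 26.8
grip_force: 0.0
```

Still closing, so I let it finish and begin the pull.

>>> carry_out([
  [255, [0, 0, 0], 0],
  [255, [0, 0, 0], 0],
  [255, [0, 0, 0], 0],
  [255, [0, 0, 0], 0],
  [255, [0, 0, 0], 0],
  [255, [0, -0.005, 0], 0],
  [255, [0, -0.01, 0], 0],
  [255, [0, -0.015, 0], 0],
  [255, [0, -0.015, 0], 0],
  [255, [0, 0, 0], 0],
])

```text
t: 3.4
tcp_pos: [566.0, 130.6, 58.9]
orientation: [-0.0, 0.633, 0.774, 0.001]
wrist_force: [-1.6, 1.5, 3.3]
opening: 10.1
grip_force: 25.0
```

>>> carry_out([
  [255, [0, -0.012, 0], 0],
  [255, [0, -0.012, 0], 0],
  [255, [0, -0.012, 0], 0],
  [255, [0, -0.012, 0], 0],
  [255, [0, -0.012, 0], 0],
  [255, [0, -0.008, 0], 0],
  [255, [0, -0.006, 0], 0],
  [255, [0, -0.005, 0], 0],
  [255, [0, -0.004, 0], 0],
  [255, [0, 0, 0], 0],
])

```text
t: 4.23
tcp_pos: [486.7, 116.1, 58.8]
orientation: [-0.001, 0.633, 0.775, 0.003]
wrist_force: [-2.1, 6.6, 3.9]
opening: 10.1
grip_force: 25.0
```

>>> carry_out([
  [255, [0, -0.002, 0], 0],
  [255, [0, -0.002, 0], 0],
  [255, [0, -0.002, 0], 0],
  [255, [0, -0.002, 0], 0],
  [255, [0, -0.001, 0], 0],
  [255, [0, 0, 0], 0],
  [255, [0, 0, 0], 0],
  [255, [0, 0, 0], 0],
  [255, [0, 0, 0], 0],
  [255, [0, 0, 0], 0],
])

```text
t: 5.07
tcp_pos: [480.7, 115.0, 58.9]
orientation: [0.001, 0.633, 0.774, 0.005]
wrist_force: [5.1, 8.2, -1.4]
opening: 10.4
grip_force: 25.0
```

Run:
```python
from h import *
for c in('scene','side'):
    cams.get_image(c)
    for l in('pad_face','blank_mid','t_bar_mid'):
        for q in find_in(l,c)[:1]:print(l,c,q,onz(c,q['uv'],{'pad_face':48,'blank_mid':40,'t_bar_mid':218}[l]))
im=cams.get_image('scene');cv2.imwrite('pics/s2.png',cv2.resize(im[170:350,175:415],None,fx=3.3,fy=3.3,interpolation=cv2.INTER_CUBIC))
```

```text
pad_face scene {'uv': [280.9, 246.7], 'conf': 0.48} [628.51099826  62.32764513  48.        ]
blank_mid scene {'uv': [306.7, 218.0], 'conf': 0.85} [610.01354937 164.1640207   40.        ]
t_bar_mid scene {'uv': [243.7, 242.0], 'conf': 0.86} [656.17087606 -51.52742309 218.        ]
pad_face side {'uv': [352.2, 220.6], 'conf': 0.58} [625.49631897  53.574338    48.        ]
blank_mid side {'uv': [335.8, 237.5], 'conf': 0.69} [635.02322478 129.42189912  40.        ]
t_bar_mid side {'uv': [361.0, 147.0], 'conf': 0.53} [650.86440344 -39.6260297  218.        ]
```

View pics/s2.png

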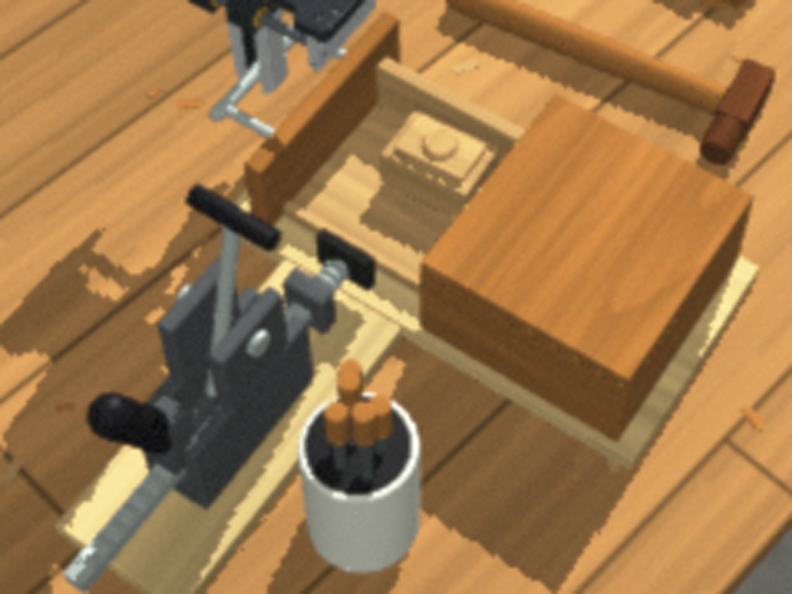

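The scene view shows the tray fully out, with the blank (around crop (440,145)) near the fence and facing the pad. Next I release and rise.

>>> carry_out([
  [135, [0, 0, 0], 0],
  [135, [0, 0, 0], 0],
  [135, [0, 0, 0], 0],
  [135, [0, 0, 0], 0],
  [135, [0, 0, 0], 0],
  [135, [0, 0, -0.03], 0],
  [135, [0, 0, -0.041], 0],
  [135, [0, 0, -0.041], 0],
  [135, [0, 0, -0.041], 0],
  [135, [0, 0, -0.041], 0],
])

```text
t: 6.35
tcp_pos: [476.8, 111.4, 253.3]
orientation: [0.0, 0.633, 0.774, -0.0]
wrist_force: [1.3, 0.2, -0.2]
opening: 44.4
grip_force: 0.0
```

Run:
```python
from h import *
o=env.get_obs();print(o['tcp_pos'],o['opening'],o['qpos'],o['wrist_force'])
```

```text
[476.77787366 111.43713889 253.32991585] 44.39284947269094 [ 1.13937161e-01 -5.22334590e-02  1.41837137e+00 -2.64074818e-04
  1.77555989e+00 -8.64871046e-02] [ 1.26016538  0.24450546 -0.1687492 ]
```

>>> carry_out([
  [135, [0, 0, -0.02], -7],
  [135, [0, 0, -0.01], -7],
  [135, [0, 0, 0], -7],
  [135, [0, 0, 0], -7],
  [135, [0, 0, 0], -7],
  [135, [0, 0, 0], -7],
  [135, [0, 0, 0], -7],
  [135, [0, 0, 0], -7],
  [135, [0, 0, 0], -7],
  [135, [0, 0, 0], -7],
])

```text
t: 7.18
tcp_pos: [477.2, 111.5, 281.4]
orientation: [-0.0, 0.071, 0.997, -0.0]
wrist_force: [0.0, -0.5, 0.9]
opening: 44.2
grip_force: 0.0
```

>>> carry_out([
  [135, [0, 0, 0], -7],
  [135, [0, 0, 0], -7],
  [135, [0, 0, 0], -6],
  [135, [-0.02, -0.03, 0], 0],
  [135, [-0.02, -0.03, 0], 0],
  [135, [-0.02, -0.03, 0], 0],
  [135, [-0.02, -0.03, 0], 0],
  [135, [-0.02, -0.03, 0], 0],
  [135, [-0.02, -0.03, 0], 0],
  [135, [0, 0, 0], 0],
])

```text
t: 8.02
tcp_pos: [633.5, -46.0, 277.3]
orientation: [-0.002, -0.097, 0.995, -0.001]
wrist_force: [-1.3, 0.2, -1.6]
opening: 44.2
grip_force: 0.0
```

Run:
```python
from h import *
o=env.get_obs();print(o['tcp_pos'],o['orientation'],o['opening'],o['t'])
im=cams.get_image('wrist');cv2.imwrite('pics/w2.png',im)
for q in find_in('t_bar_mid','wrist'):print(q,wonz(q['uv'],217))
for px in [(320,200),(320,300),(420,200)]:print(px,wonz(px,217))
```

```text
[633.54401006 -46.0192446  277.28265135] [-1.99552153e-03 -9.72214195e-02  9.95260545e-01 -6.78505113e-04] 44.19785946453412 8.0167
{'uv': [317.0, 221.7], 'conf': 0.79} [640.47703645 -40.39382703 217.        ]
(320, 200) [622.93869408 -41.60039568 217.        ]
(320, 300) [707.70918793 -24.40456186 217.        ]
(420, 200) [608.10936233  32.27004783 217.        ]
```

View pics/w2.png

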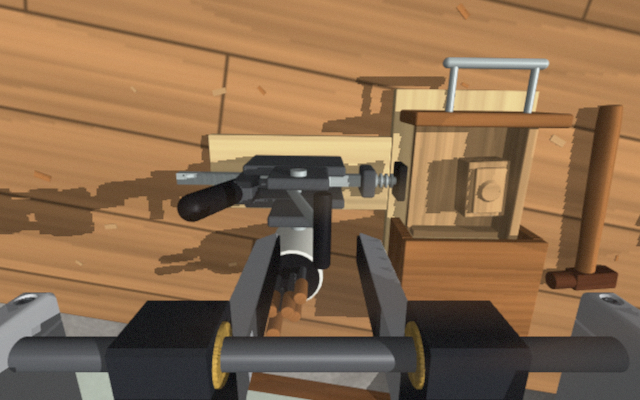

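The wrist view shows the T-bar at rows 193–268, column 322, between the fingers (278 to 360), so it is about 4 mm to the tray side of centre. I descend and pinch it.

>>> carry_out([
  [135, [0, 0.004, 0.012], 0],
  [135, [0, 0, 0.02], 0],
  [135, [0, 0, 0.02], 0],
  [135, [0, 0, 0.02], 0],
  [200, [0, 0, 0], 0],
  [255, [0, 0, 0], 0],
  [255, [0, 0, 0], 0],
  [255, [0, 0, 0], 0],
  [255, [0, 0, 0], 0],
  [255, [0, 0, 0], 0],
], grip_force=40)

```text
t: 8.95
tcp_pos: [631.4, -42.6, 211.6]
orientation: [0.002, -0.098, 0.995, -0.006]
wrist_force: [1.7, -11.8, -3.1]
opening: 13.0
grip_force: 40.0
```

```bash
cat > st.py <<'E'
from h import *
import sys
np.set_printoptions(precision=1,suppress=True)
o=env.get_obs();c,s=np.cos(.2),np.sin(.2);R=np.array([[c,s],[-s,c]])
print(o['t'],'jigTCP',R@(o['tcp_pos'][:2]-[610.84,138.75]),o['tcp_pos'][2],'jigF',R@o['wrist_force'][:2],o['wrist_force'][2],o['opening'],o['grip_force'])
for cm in sys.argv[1:]:
    cams.get_image(cm)
    for l,z in(('pad_face',48),('blank_mid',35)):
        for q in find_in(l,cm)[:1]:print(cm,l,round(q['conf'],2),np.array(q['uv']),R@(onz(cm,q['uv'],z)[:2]-[610.84,138.75]))
E
python3 st.py scene side
```

```text
8.95 jigTCP [ -15.9 -181.8] 211.58036392007082 jigF [ -0.7 -11.9] -3.1341120144397063 12.982573732879892 39.989211559295654
scene pad_face 0.59 [282.6 245.9] [  4.1 -74.6]
scene blank_mid 0.68 [307.5 216.5] [ 1.5 32.9]
side pad_face 0.78 [349.5 219.4] [  5.7 -89.6]
side blank_mid 0.54 [336.4 241.4] [17.7 -5.3]
```

Only about 6 mm of the fingers is past the bar centre, so I regrip 6 mm deeper.

>>> carry_out([
  [200, [0, 0, 0], 0],
  [200, [0, 0, 0], 0],
  [200, [0, -0.003, 0.003], 0],
  [200, [0, 0, 0.003], 0],
  [200, [0, 0, 0], 0],
  [255, [0, 0, 0], 0],
  [255, [0, 0, 0], 0],
  [255, [0, 0, 0], 0],
  [255, [0, 0, 0], 0],
  [255, [0, 0, 0], 0],
])

```text
t: 10.08
tcp_pos: [631.6, -42.8, 204.3]
orientation: [0.001, -0.099, 0.995, -0.003]
wrist_force: [2.4, -7.6, -0.8]
opening: 13.0
grip_force: 40.0
```

```bash
python3 st.py
```

```text
10.0833 jigTCP [ -15.7 -182.1] 204.32648277820857 jigF [ 0.8 -7.9] -0.7778555342106495 12.957456334385872 39.97680366039276
```

>>> carry_out([
  [255, [0, -0.006, -0.001], 0],
  [255, [0, -0.006, -0.001], 0],
  [255, [0, -0.006, -0.001], 0],
  [255, [0, -0.006, 0], 0],
  [255, [0, -0.006, 0], 0],
  [255, [0, -0.006, 0.001], 0],
  [255, [0, -0.006, 0.001], 0],
  [255, [0, -0.004, 0.001], 0],
  [255, [0, 0, 0], 0],
  [255, [0, 0, 0], 0],
])

```text
t: 10.92
tcp_pos: [638.5, -79.7, 206.4]
orientation: [-0.0, -0.102, 0.995, 0.004]
wrist_force: [-5.2, 8.5, 8.9]
opening: 13.0
grip_force: 40.0
```

```bash
python3 st.py scene side
```

```text
10.9167 jigTCP [ -16.3 -219.6] 206.4035335141306 jigF [-3.4  9.4] 8.859326518337376 12.987335644221373 40.01076936721802
scene pad_face 0.72 [288.  238.9] [  3.7 -52.4]
scene blank_mid 0.62 [306.7 218.2] [ 2.6 27.7]
side pad_face 0.54 [348.  223.6] [  4.7 -70. ]
side blank_mid 0.85 [337.  241.2] [16.5 -6.5]
```

>>> carry_out([
  [255, [0, 0.006, -0.001], 0],
  [255, [0, 0.006, -0.001], 0],
  [255, [0, 0.006, -0.001], 0],
  [255, [0, 0.006, 0], 0],
  [255, [0, 0.006, 0], 0],
  [255, [0, 0.006, 0.001], 0],
  [255, [0, 0.006, 0.001], 0],
  [255, [0, 0.003, 0.001], 0],
  [255, [0, 0, 0], 0],
  [255, [0, 0, 0], 0],
])

```text
t: 12.05
tcp_pos: [632.1, -43.0, 204.5]
orientation: [0.002, -0.099, 0.995, -0.003]
wrist_force: [3.1, -7.0, 3.4]
opening: 13.2
grip_force: 40.0
```

```bash
python3 st.py scene
```

```text
12.05 jigTCP [ -15.3 -182.3] 204.54012555164067 jigF [ 1.7 -7.4] 3.4094817419402963 13.170632966071569 39.99856173992157
scene pad_face 0.71 [245.1 238.9] [ -77.8 -105.1]
scene blank_mid 0.67 [305.4 219.9] [ 2.7 21.8]
```

>>> carry_out([
  [255, [0, -0.006, -0.001], 0],
  [255, [0, -0.006, -0.001], 0],
  [255, [0, -0.006, -0.001], 0],
  [255, [0, -0.006, 0], 0],
  [255, [0, -0.006, 0], 0],
  [255, [0, -0.006, 0.001], 0],
  [255, [0, -0.006, 0.001], 0],
  [255, [0, -0.006, 0.001], 0],
  [255, [0, 0, 0], 0],
  [255, [0, 0, 0], 0],
])

```text
t: 13.03
tcp_pos: [639.3, -82.2, 205.7]
orientation: [-0.0, -0.102, 0.995, 0.005]
wrist_force: [-3.9, 8.9, 9.5]
opening: 12.9
grip_force: 40.0
```

```bash
python3 st.py scene side
```

```text
13.0333 jigTCP [ -16.  -222.3] 205.68725568628489 jigF [-2.   9.5] 9.455328430378154 12.942743285781962 39.977091550827026
scene pad_face 0.66 [294.5 233. ] [  7.1 -30.8]
scene blank_mid 0.62 [306.8 218.3] [ 2.9 27.6]
side pad_face 0.67 [346.6 228.7] [  2.6 -47.5]
side blank_mid 0.86 [336.1 239.1] [ 21. -14.]
```

>>> carry_out([
  [255, [0, 0.006, -0.001], 0],
  [255, [0, 0.006, -0.001], 0],
  [255, [0, 0.006, -0.001], 0],
  [255, [0, 0.006, 0], 0],
  [255, [0, 0.006, 0], 0],
  [255, [0, 0.006, 0], 0],
  [255, [0, 0.006, 0.001], 0],
  [255, [0, 0.006, 0.001], 0],
  [255, [0, 0, 0], 0],
  [255, [0, 0, 0], 0],
])

```text
t: 14.17
tcp_pos: [632.0, -43.0, 204.5]
orientation: [0.001, -0.099, 0.995, -0.003]
wrist_force: [6.3, -7.2, 0.4]
opening: 12.9
grip_force: 40.0
```

>>> carry_out([
  [255, [0, -0.006, -0.001], 0],
  [255, [0, -0.006, -0.001], 0],
  [255, [0, -0.006, -0.001], 0],
  [255, [0, -0.006, 0], 0],
  [255, [0, -0.006, 0], 0],
  [255, [0, -0.006, 0.001], 0],
  [255, [0, -0.006, 0.001], 0],
  [255, [0, -0.006, 0.001], 0],
  [255, [0, 0, 0], 0],
  [255, [0, 0, 0], 0],
])

```text
t: 15.0
tcp_pos: [638.9, -81.7, 206.3]
orientation: [-0.001, -0.102, 0.995, 0.005]
wrist_force: [-2.0, 9.1, 9.7]
opening: 12.9
grip_force: 40.0
```

```bash
python3 st.py scene side
python3 - <<'E'
from h import *
im=cams.get_image('scene');cv2.imwrite('pics/s3.png',cv2.resize(im[180:300,225:385],None,fx=4.8,fy=4.8,interpolation=cv2.INTER_CUBIC))
E
```

```text
15.0 jigTCP [ -16.3 -221.7] 206.30175624115734 jigF [-0.1  9.3] 9.691197317346697 12.867927241808992 40.003564953804016
scene pad_face 0.45 [303.7 227.4] [16.2 -6.3]
scene blank_mid 0.92 [307.8 215.4] [ 0.3 36.1]
side pad_face 0.53 [342.5 230.5] [ 10.7 -37. ]
side blank_mid 0.75 [336.5 240.2] [ 18.8 -10. ]
```

View pics/s3.png

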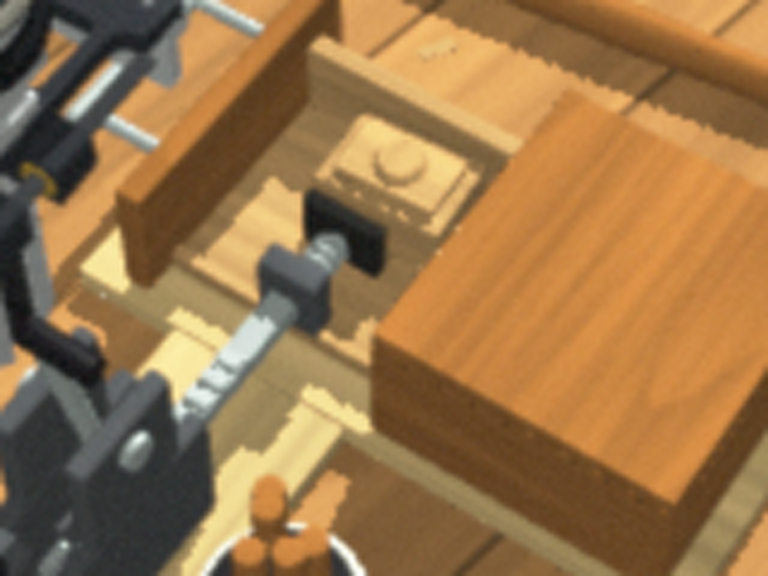

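The picture shows the pad still free (spring extended, crop (345,230)), about 18 mm short of the blank, which stands by the fence. Next is stroke 4, done in parts while watching the force.

>>> carry_out([
  [255, [0, 0.006, -0.001], 0],
  [255, [0, 0.006, -0.001], 0],
  [255, [0, 0.006, -0.001], 0],
  [255, [0, 0.006, 0], 0],
  [255, [0, 0.006, 0], 0],
  [255, [0, 0.006, 0.001], 0],
  [255, [0, 0.006, 0.001], 0],
  [255, [0, 0.006, 0.001], 0],
  [255, [0, 0, 0], 0],
  [255, [0, 0, 0], 0],
])

```text
t: 16.18
tcp_pos: [631.6, -43.0, 204.9]
orientation: [0.001, -0.099, 0.995, -0.003]
wrist_force: [5.5, -5.3, 2.6]
opening: 13.1
grip_force: 40.0
```

>>> carry_out([
  [255, [0, -0.006, -0.001], 0],
  [255, [0, -0.006, -0.001], 0],
  [255, [0, -0.006, -0.001], 0],
  [255, [0, -0.006, 0], 0],
  [255, [0, -0.004, 0], 0],
  [255, [0, -0.002, 0], 0],
  [255, [0, -0.002, 0], 0],
  [255, [0, 0, 0], 0],
  [255, [0, 0, 0], 0],
  [255, [0, 0, 0], 0],
])

```text
t: 17.02
tcp_pos: [635.6, -64.7, 209.3]
orientation: [-0.0, -0.103, 0.995, 0.007]
wrist_force: [-1.8, 12.7, 8.6]
opening: 13.2
grip_force: 40.0
```

```bash
python3 st.py
```

```text
17.0167 jigTCP [ -16.1 -204.3] 209.3419372269179 jigF [ 0.7 12.8] 8.565334309389977 13.210774999196072 40.04015028476715
```

>>> carry_out([
  [255, [0, -0.002, 0], 0],
  [255, [0, -0.002, 0], 0],
  [255, [0, -0.002, 0], 0],
  [255, [0, -0.002, 0], 0],
  [255, [0, 0, 0.001], 0],
  [255, [0, 0, 0], 0],
  [255, [0, 0, 0], 0],
  [255, [0, 0, 0], 0],
  [255, [0, 0, 0], 0],
  [255, [0, 0, 0], 0],
])

```text
t: 17.85
tcp_pos: [637.0, -71.7, 209.7]
orientation: [-0.0, -0.103, 0.995, 0.007]
wrist_force: [-3.2, 14.1, 12.7]
opening: 13.0
grip_force: 40.0
```

```bash
python3 st.py
```

```text
17.85 jigTCP [ -16.2 -211.4] 209.66364939332564 jigF [-0.3 14.4] 12.74746369244652 13.04942879317847 40.03477692604065
```

Run:
```python
from h import *
a=cams.get_image('scene')[190:270,255:345];b=cams.get_image('side')[180:270,310:400]
f=lambda x:cv2.resize(x,(390,390*x.shape[0]//x.shape[1]),interpolation=cv2.INTER_CUBIC)
a,b=f(a),f(b);h=min(len(a),len(b));cv2.imwrite('pics/m4.png',np.hstack([a[:h],b[:h]]))
```

```text
(no output)
```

View pics/m4.png

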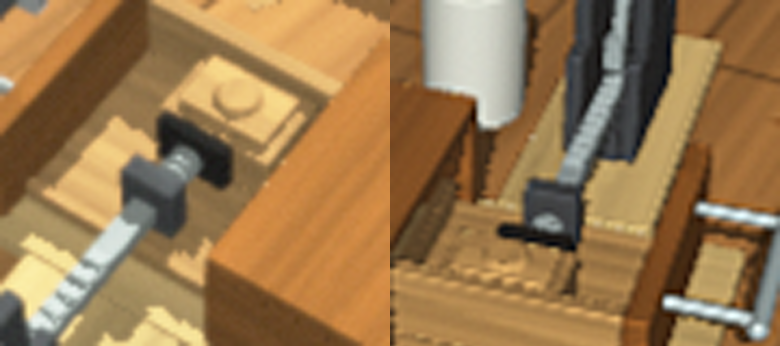

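The pad appears just at or short of the blank, with the spring still extended (gap visible at crop (185,160)). I continue in small steps.

>>> carry_out([
  [255, [0, -0.002, 0], 0],
  [255, [0, -0.002, 0], 0],
  [255, [0, -0.002, 0.001], 0],
  [255, [0, -0.001, 0], 0],
  [255, [0, 0, 0], 0],
  [255, [0, 0, 0], 0],
  [255, [0, 0, 0], 0],
  [255, [0, 0, 0], 0],
  [255, [0, 0, 0], 0],
  [255, [0, 0, 0], 0],
])

```text
t: 18.78
tcp_pos: [638.0, -77.2, 209.1]
orientation: [-0.0, -0.104, 0.995, 0.008]
wrist_force: [-4.3, 16.6, 14.3]
opening: 12.9
grip_force: 40.0
```

```bash
python3 st.py
```

```text
18.7833 jigTCP [ -16.3 -217. ] 209.08011285867738 jigF [-0.9 17.1] 14.302906742684044 12.925615117593411 39.980533719062805
```

>>> carry_out([
  [255, [0, -0.002, 0], 0],
  [255, [0, -0.002, 0], 0],
  [255, [0, -0.001, 0.001], 0],
  [255, [0, 0, 0], 0],
  [255, [0, 0, 0], 0],
  [255, [0, 0, 0], 0],
  [255, [0, 0, 0], 0],
  [255, [0, 0, 0], 0],
  [255, [0, 0, 0], 0],
  [255, [0, 0, 0], 0],
])

```text
t: 19.62
tcp_pos: [638.8, -81.6, 208.4]
orientation: [-0.001, -0.104, 0.995, 0.008]
wrist_force: [-6.6, 16.5, 14.7]
opening: 12.8
grip_force: 40.0
```

```bash
python3 st.py
python3 - <<'E'
from h import *
a=cams.get_image('scene')[190:270,255:345];b=cams.get_image('side')[180:270,310:400]
f=lambda x:cv2.resize(x,(390,390*x.shape[0]//x.shape[1]),interpolation=cv2.INTER_CUBIC)
a,b=f(a),f(b);h=min(len(a),len(b));cv2.imwrite('pics/m5.png',np.hstack([a[:h],b[:h]]))
E
```

```text
19.6167 jigTCP [ -16.4 -221.5] 208.39825019909946 jigF [-3.2 17.5] 14.707494486616397 12.79674872796394 40.0028657913208
```

View pics/m5.png

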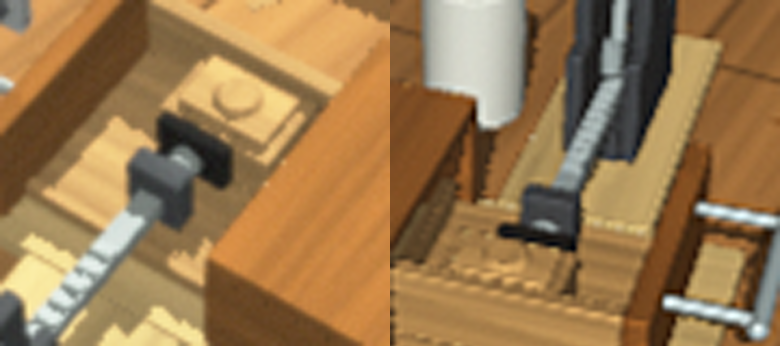

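The pad stayed in place against the blank while the head advanced. The gap shrank from about 16 to 11.7 px, roughly 10 mm compressed, and the force rise also suggests about 13 N. I hold once to check that it is steady.

>>> carry_out([
  [255, [0, 0, 0], 0],
  [255, [0, 0, 0], 0],
  [255, [0, 0, 0], 0],
  [255, [0, 0, 0], 0],
  [255, [0, 0, 0], 0],
  [255, [0, 0, 0], 0],
  [255, [0, 0, 0], 0],
  [255, [0, 0, 0], 0],
  [255, [0, 0, 0], 0],
  [255, [0, 0, 0], 0],
])

```text
t: 20.55
tcp_pos: [638.8, -81.6, 208.4]
orientation: [-0.001, -0.104, 0.995, 0.009]
wrist_force: [-6.9, 17.6, 15.5]
opening: 13.2
grip_force: 40.0
```

```bash
python3 st.py; python3 -c "
from h import *
p=[610.84,138.75,.2]
print(proj('scene',W(p,(0,0,48)))-proj('scene',W(p,(0,-10,48))))"
```

```text
20.55 jigTCP [ -16.4 -221.5] 208.38340766315446 jigF [-3.2 18.6] 15.464575646970943 13.243769735310076 40.00282824039459
[ 2.37597412 -2.94419117]
```

```bash
python3 -c "
from cell import ticket
print(ticket.close_job())"
```

```text
the job is handed in; nothing more can be done
None
```

I handed the job in with the tray out to its stop, the trigger still held pulled, and the pad pressed about 11 mm in (about 13 N) on the blank; that figure is my estimate from the pictures and wrist force, and no verdict came back.

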